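Roll an island leg into the vee cradle and clamp it for drilling

ROBOT

A 6-joint arm with a two-finger parallel gripper is mounted at the origin on the work surface. World frame = base frame: x ahead of the robot, y to its left, z up, the work surface at z = 0. Lengths are in mm, angles in degrees, forces in N, time in s.
With the tool pointing down it reaches from about 300 to 850 mm from the base axis. Payload 4.2 kg.
Tool frame: the origin (TCP) lies on the centre line of the jaws, within the pads' length; the fingertips stand 11 mm ahead of it and the grasp point (between the pads) lies 8 mm behind it; z points along the fingers, y is the line along which they close (so a half turn about z gives the same grasp; the last joint's range is limited). The gripper opens to 91 mm and grips with 3 to 60 N. Pads are 32 mm wide; open, the fingers measure 118 mm over their backs; the gripper's body (76 mm by 178 mm) begins 60 mm behind the grasp point.
Start: joints at [63.369, 18.312, 89.639, -0, 72.044, -1.146], TCP at [247.414, 519.065, 224.976] pointing down, gripper open.
Joint ranges: [-177.97, 177.97], [-48.28, 115.42], [12.27, 149.76], [-77.06, 257.06], [2.81, 150.46], [-146.56, 146.56]. Speed limits (degrees/s): [147.25, 147.25, 180, 180, 180, 180].

INTERFACE

Orientations are given as [roll, pitch, yaw] about the fixed x, y, z axes, in that order (R = Rz(yaw) Ry(pitch) Rx(roll)).
In Python, from workcell import env, grab_frame, camera_model, models gives the robot as it stands.
- The arm moves only by the shell command python3 -m crank 'ROWS' [FORCE]. ROWS is text: rows parted by semicolons, each of 7 numbers parted by spaces: the closure, from -1 (fully open) to 1 (shut), so that 0 is half open, then the shift along the tool's x, y, z in mm, then the turn, a rotation vector about the tool's x, y, z in degrees. A call has 1 to 10 rows; each row shifts and turns the commanded pose from where the row before left it, along the tool's axes as they then stand; what a row does not reach is not made up. A row lasts 1/8 s, in which the tool goes at most 62.5 mm and 10.7 degrees, less where a joint would pass 70% of its speed; a pose out of reach is approached as far as the arm can. A call is refused whole if a number of a shift passes 62.5 or a number of a turn 10.7, either way. A call with a gripper value outside its range is refused whole. The fingers move at their own pace and stop on an object; FORCE is the grip in N (left out, the last holds). Time passes only in rows, so rows that do not move let the fingers close. It gives the time, the measured TCP pose, the force, the opening and the grip force at its end, in the units of the state.
- env.state(): the state, without advancing time (a new reading comes with each control period).
- grab_frame(name): name is "scene" or "top" or "wrist"; returns the picture (384x512x3 uint8, blue, green, red); there is no depth.
- camera_model(name): a dict with "K" (3x3 intrinsics, pixels), "k1" (the pictures are not rectified: a ray, as slopes to the right and down, at radius r is drawn at 1 + k1 r^2 times it, then the intrinsics apply), "R" (3x3) and "t" (3): a world point X has camera coordinates R X + t; the wrist camera has in their place "mount" (4x4, takes a point from camera to tool coordinates, whose origin is the TCP and whose axes are the flange's). Camera axes: x right, y down, z forward; pixel columns grow to the right and rows downward; lengths in mm; the calibration is good to about 2 mm. A picture is of the moment at which its call begins: read the wrist's pose just before it. camera_model takes no time and is no camera call.
- env.job_done(): hands the job in; it is judged then, once.
Trained networks look in the newest picture that a camera, given by its name, has taken for a name from the list of things; names that differ only in an ending like _2 or _b are one class to them, and where a whole thing is asked for, a point or a joint stands for the part that bears it (a point fixed in the world has none). Each returns a list of dicts, best first, with "p" (0 to 1); they miss things now and then, are a little off and sometimes report something else, mostly with a low value. They report only what shows in the picture. A call takes as long as a camera call.
- models.search_frame(name, camera): "point" ([x, y, z] in mm, in world coordinates, good to about 4 mm: the middle of the surface that is visible of it).
The state is a dict: "time_s": time; "qpos": joint angles; "qvel": joint speeds; "effort": joint torques, N m; "ee_pos": TCP position; "ee_rot": TCP orientation; "force": force on the tool from outside, world axes, zero at the start; "torque": the same for the moment, N m; "gripper_width": finger opening in mm; "gripper_force": force on a finger pad.
Only numpy, scipy, OpenCV 4.12 (cv2) and the standard library are available. Lean on these libraries where they do the work, as an engineer would, in place of code of your own. Each camera call takes 0.05 s, during which the arm holds its last target. There are 200 camera calls.

TASK

Get the thick round pine leg ready for drilling: roll it (do not lift it) off the loading board into the vee cradle, let it settle on both flanks, and slide it along the vee until its end lightly butts against the end stop. Then push the clamp's sliding head down until its rubber foot nips the leg with about 12 N, enough to hold but never over 22 N, as soft pine dents, and let go; do not ram the leg against the stop or shove it with more than 25 N either. Leave the other tools where they lie.

Things in the scene. Friction and masses are not known exactly. Their poses are not given: they have to be found in the camera images.
- leg: turned pine table leg: plain thick cylinder, 90 mm diameter, 200 mm long, square ends, a few fine grooves, 0.4 to 0.7 kg, too thick to grip; it lies a little skew on the loading board, its centre 91 mm above the bench. Origin: centre of the cylinder; y: its axis (x and z turn as it rolls)
- jig: wooden vee cradle fixed on the bench, base board 12 mm thick, in its frame x -220 to 115 mm, y -130 to 140 mm. Origin: underside of the base below the vee's bottom line; x: across the vee, from the loading board to the clamp's bar; y: along the vee, towards the end stop; z up. All other places are given in this frame
- loading_board (a point): middle of the top of the level plywood loading board: x = -117, y = 0, z = 46 mm. The board reaches from x = -200 to -34 mm and y = -120 to 120 mm; its far edge (x = -34) is the near lip of the vee. Once its centre is past the lip the leg rolls into the vee by itself
- vee_seat (a point): where the axis of a seated leg runs: x = 0, y = 0, z = 75.6 mm (the leg's top is then at z = 120.6 mm). The vee has two 45 degree flanks, its bottom line at z = 12 mm, from y = -85 to 110 mm; the rear flank rises to z = 67 mm at x = 55 mm. A seated leg slides along the vee under a push of 3 to 7 N
- end_stop: upright wooden block 80 mm wide, 18 mm thick, 98 mm tall, fixed across the end of the vee. Origin: bottom edge of the face that the leg butts against, at x = 0, y = 110 mm, z = 12 mm. Butted, the leg's centre is 100 mm before that face (y = 10 mm)
- clamp_head: sliding head of the bar clamp: steel arm 30 mm wide, 24 mm thick, from the bar out over the vee's middle, nose at x = -16 mm. Origin: on the arm's flat top, straight above the foot (x = y = 0), z = 202 to 216 mm at the start. Slides straight down, at most to z = 141 mm; a push of about 6 N on the top moves it and it stays where it is left
- clamp_foot_top (a point): point on the screw under the arm, 40 mm below the arm's top. The round rubber foot, 32 mm across, has its underside 0 to 14 mm below this point (the screw was left anywhere; it does not move in use): where it meets the leg must be felt. The rubber gives 1 mm per 6 N. Push on the arm = 6 N + the foot's force on the leg, up to 14 N of which stays after letting go
- bar_top (a point): top of the clamp's upright steel bar, which the head slides on: x = 90, y = 0, z = 257 mm; bar 8 x 22 mm
- spare_leg: another such leg, standing upright on the bench: leave alone. Origin: centre of its underside
- putty_knife: putty knife lying on the bench: leave alone
- brush: paint brush lying on the bench: leave alone
- tape_roll: roll of masking tape, 104 mm across, 36 mm high, lying flat: leave alone
- filler_tin: tin of filler, 80 mm across, 85 mm high: leave alone
- sanding_block: sanding block 100 x 66 x 34 mm: leave alone
- pencil: pencil lying beside the cradle: leave alone
- sander: random orbit sander, 142 mm high, standing on its pad: leave alone

How it is judged:
By the outcome, as a careful person would: the job done as asked, in the order asked, and still so for the second after the job is handed in, with the robot touching nothing.
It also fails if it takes over 70 s, if anything falls off the work surface, if the arm or the gripper's body presses on something with over 40 N, if the wrist force passes 120 N, or if a joint passes its speed limit or range.

## Working session

There is one attempt and no reset: what is moved stays moved. The work goes in short steps, Python scripts to look and compute and a shell command to move; the robot and the scene stay as the last step left them, time stands still between calls to the robot, and variables do not carry over. Pictures are saved under pics/ and viewed, at most 10 in all, crops included, and the job is handed in when it is done.

```bash
mkdir -p pics; ls
python3 - <<'E'
from workcell import env, grab_frame, camera_model, models
import cv2
for c in ("scene","top"):
    f=grab_frame(c); cv2.imwrite(f"pics/{c}0.png",f)
    m=camera_model(c); print(c,m)
    for n in ("leg","jig","end_stop","clamp_head","bar_top","clamp_foot_top","loading_board","vee_seat"):
        try: print(n,[( [round(v) for v in d["point"]],round(d["p"],2)) for d in models.search_frame(n,c)[:3]])
        except Exception as e: print(n,e)
print(env.state())
E
```

```text
pics
scene {'K': array([[373.68129657,   0.        , 255.72233226],
       [  0.        , 373.68129657, 196.44393808],
       [  0.        ,   0.        ,   1.        ]]), 'k1': -0.0608325983532065, 'R': array([[ 0.73526332,  0.67775981, -0.00543007],
       [ 0.45565733, -0.50021609, -0.73631533],
       [-0.50176115,  0.5389114 , -0.67661677]]), 't': array([-452.25628959,  -64.16472615, 1544.38323111])}
leg [([502, -158, 125], 0.89)]
jig [([630, -154, 34], 0.62)]
end_stop [([624, -16, 87], 0.86)]
clamp_head [([669, 62, 30], 0.72), ([637, -142, 205], 0.67)]
bar_top [([639, -153, 36], 0.91)]
clamp_foot_top [([640, -142, 204], 0.9), ([609, -411, 87], 0.57)]
loading_board [([630, -147, 36], 0.85), ([608, -417, 87], 0.25)]
vee_seat [([631, -150, 36], 0.72), ([424, 584, 73], 0.69), ([466, -458, 38], 0.58)]
top {'K': array([[387.36446517,   0.        , 258.87626844],
       [  0.        , 387.36446517, 193.38948899],
       [  0.        ,   0.        ,   1.        ]]), 'k1': -0.0033271210645442538, 'R': array([[-0.0127915 , -0.99984946,  0.01172308],
       [-0.99380696,  0.01141823, -0.1
[... 447 characters left out ...]
 [([575, -96, 48], 0.73)]
{'time_s': 0.9, 'qpos': array([ 6.33707084e+01,  1.83111328e+01,  8.96387177e+01,  1.05055371e-03,
        7.20452617e+01, -1.14789443e+00]), 'qvel': array([ 0.02200488,  0.05800967, -0.05251561,  0.0314757 ,  0.05797496,
       -0.02048656]), 'effort': array([ 8.01525384e-04, -4.12344289e+01, -2.32232684e+01,  7.28272693e-02,
        3.78373463e-02, -4.15709707e-06]), 'ee_pos': array([247.39182439, 519.06976183, 224.98553982]), 'ee_rot': array([ 1.79995093e+02, -9.01299787e-04,  1.54518279e+02]), 'force': array([-0.65805515,  0.99990649,  0.55884308]), 'torque': array([ 0.00469571, -0.01030328,  0.00477977]), 'gripper_force': 0.0, 'gripper_width': 91.3402572081385}
```

View pics/scene0.png

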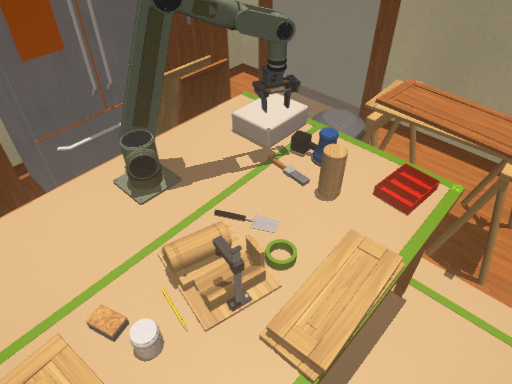

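Run:
```python
import cv2
f=cv2.imread("pics/top0.png"); print(f.shape)
c=f[60:260,210:410]; cv2.imwrite("pics/top0c.png",cv2.resize(c,(600,600),interpolation=cv2.INTER_CUBIC))
```

```text
(384, 512, 3)
```

View pics/top0c.png

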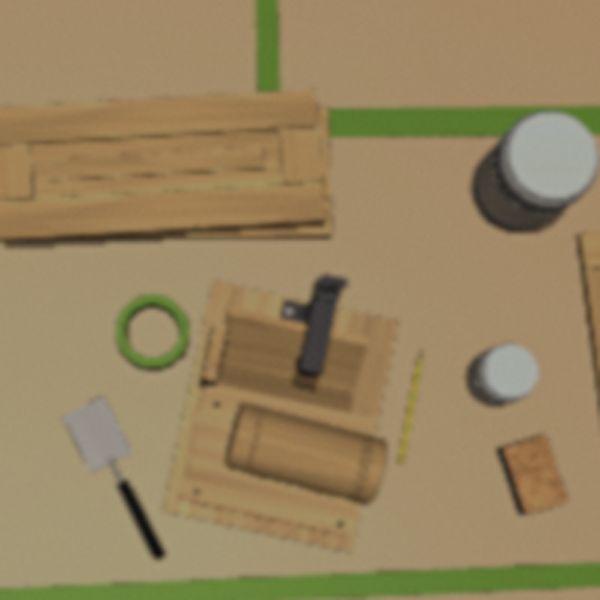

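The top view crop shows the cradle with base corners at about (215,280), (398,318), (165,512) and (352,550). The leg lies on the board, the end stop is to the left (+y), and the clamp arm's nose is at (310,372). I'll fit the jig pose to the corners.

```bash
cat > h.py <<'E'
import numpy as np, cv2
from workcell import camera_model
def ray(c,px):
    m=camera_model(c);K=m["K"]
    d=np.array([(px[0]-K[0,2])/K[0,0],(px[1]-K[1,2])/K[1,1]]);u=d.copy()
    for _ in range(20): u=d/(1+m["k1"]*(u@u))
    R=np.array(m["R"]);return -R.T@m["t"], R.T@np.array([u[0],u[1],1])
def atz(c,px,z):
    o,d=ray(c,px); return o+d*(z-o[2])/d[2]
def proj(c,X):
    m=camera_model(c);p=np.array(m["R"])@X+m["t"];u=p[:2]/p[2];u=u*(1+m["k1"]*(u@u));return u*m["K"][0,0]+m["K"][:2,2]
E
python3 - <<'E'
from h import *
cr=lambda a:(a[0]/3+210-.33,a[1]/3+60-.33)
P=[(215,280),(398,318),(165,512),(352,550)]
J=np.array([[115,140],[115,-130],[-220,140],[-220,-130]],float)
W=np.array([atz("top",cr(p),12)[:2] for p in P])
Jc=J-J.mean(0);Wc=W-W.mean(0)
a=np.arctan2((Jc[:,0]*Wc[:,1]-Jc[:,1]*Wc[:,0]).sum(),(Jc*Wc).sum())
R=np.array([[np.cos(a),-np.sin(a)],[np.sin(a),np.cos(a)]])
t=W.mean(0)-R@J.mean(0)
print("yaw",np.degrees(a),"t",t,"res",(W-(J@R.T+t)).round(1).tolist())
for n,p,z in [("nose",(310,372),205),("legfarleft",(243,405),91),("legnearleft",(228,462),91),("legfarR",(387,440),91),("legnearR",(372,502),91)]:
    w=atz("top",cr(p),z)[:2]; print(n,w.round(1),"jig",(R.T@(w-t)).round(1))
for n,w in [("leg",(484,-126)),("legS",(502,-158)),("stop",(616,-8)),("stopS",(624,-16)),("foot",(632,-134)),("footS",(640,-142))]: print(n,(R.T@(np.array(w)-t)).round(1))
E
```

```text
yaw -12.798063195948425 t [ 594.0160794  -129.15551866] res [[-1.3, -3.1], [1.0, 1.5], [-1.9, -1.5], [2.2, 3.2]]
nose [ 576.4 -122.8] jig [-18.5   2.3]
legfarleft [548.4 -49.6] jig [-62.1  67.5]
legnearleft [472.5 -28. ] jig [-140.9   71.7]
legfarR [ 499.2 -240.7] jig [ -67.7 -129.8]
legnearR [ 417.1 -217.9] jig [-152.8 -125.7]
leg [-108.   -21.3]
legS [-83.3 -48.5]
stop [ -5.4 123. ]
stopS [  4.2 117. ]
foot [38.1  3.7]
footS [47.7 -2.3]
```

```bash
cat >> h.py <<'E'
A=np.radians(-12.8);RJ=np.array([[np.cos(A),-np.sin(A)],[np.sin(A),np.cos(A)]]);TJ=np.array([594.,-129.2])
def tojig(p): return np.r_[RJ.T@(np.array(p)[:2]-TJ),p[2]]
def delta(x,y,z,yaw=None):
    "total turn about tool z to do first, then tool shifts, to reach jig point"
    from workcell import env
    s=env.state();p=s["ee_pos"];r=s["ee_rot"];yaw=r[2] if yaw is None else yaw
    d=RJ@[x,y]+TJ-p[:2];c,q=np.cos(np.radians(yaw)),np.sin(np.radians(yaw))
    print("now jig",tojig(p).round(1),"rot",r.round(2),"F jig",tojig(np.r_[s["force"][:2]+TJ,s["force"][2]]).round(2),"t",round(s["time_s"],2))
    print("turn z",round((r[2]-yaw+180)%360-180,2),"shift",np.round([d@[c,q],d@[q,-c],p[2]-z],1))
E
python3 -c "
from h import *
delta(-200,-29,285,164.7)
from workcell import models,grab_frame
grab_frame('scene')
for n in ('spare_leg','sander','filler_tin'): print(n,[( [round(v) for v in d['point']],round(d['p'],2)) for d in models.search_frame(n,'scene')[:2]])"
```

```text
now jig [-481.6  555.4  225. ] rot [180.    -0.   154.52] F jig [-0.86  0.83  0.56] t 0.9
turn z -10.18 shift [-306.8 -571.5  -60. ]
spare_leg [([607, 425, 140], 0.8), ([608, -418, 86], 0.46)]
sander [([427, 586, 72], 0.67)]
filler_tin [([608, -418, 85], 0.92), ([632, -147, 38], 0.58)]
```

```bash
python3 -m crank '-1 0 0 -60 0 0 -10.2; -1 -25.6 -47.6 0 0 0 0; -1 -25.6 -47.6 0 0 0 0; -1 -25.6 -47.6 0 0 0 0; -1 -25.6 -47.6 0 0 0 0; -1 -25.6 -47.6 0 0 0 0; -1 -25.6 -47.6 0 0 0 0; -1 -25.6 -47.6 0 0 0 0; -1 -25.6 -47.6 0 0 0 0; -1 -25.6 -47.6 0 0 0 0'
python3 -c "
from h import *
delta(-200,-29,285,164.7)"
```

```text
time_s: 2.35
ee_pos: [356.9, 43.4, 285.3]
ee_rot: [180.0, 0.1, 164.7]
force: [0.4, -0.8, 0.4]
gripper_width: 91.0
gripper_force: 0.0
now jig [-269.5  115.8  285.3] rot [1.7996e+02 8.0000e-02 1.6473e+02] F jig [ 0.58 -0.72  0.39] t 2.35
turn z 0.03 shift [ -75.7 -141.6    0.3]
```

```bash
python3 -m crank '-1 -25.3 -47.2 0 0 0 0; -1 -25.3 -47.2 0 0 0 0; -1 -25.2 -47.2 0 0 0 0; -1 0 0 0 0 0 0;-1 0 0 0 0 0 0'
python3 - <<'E'
from h import *
from workcell import *
delta(-200,-29,95,164.7)
for c in ('wrist',): cv2.imwrite(f'pics/{c}1.png',grab_frame(c))
print([(np.round(d['point']),tojig(d['point']).round(),d['p']) for d in models.search_frame('leg','wrist')[:2]])
print(camera_model('wrist')['mount'])
E
```

```text
time_s: 2.98
ee_pos: [392.2, -111.1, 284.8]
ee_rot: [180.0, -0.0, 164.7]
force: [-0.2, 0.6, -0.3]
gripper_width: 91.1
gripper_force: 0.0
now jig [-200.8  -27.   284.8] rot [ 1.7996e+02 -4.0000e-02  1.6468e+02] F jig [-0.33  0.49 -0.32] t 2.98
turn z -0.02 shift [ -0.9  -1.9 189.8]
[(array([ 458., -124.,  124.]), array([-133.,  -25.,  124.]), 0.73)]
[[ 2.47964060e-04 -9.61713078e-01 -2.74058196e-01  7.76997981e+01]
 [ 9.99999870e-01  1.16468434e-04  4.96080077e-04  1.56618413e-02]
 [-4.45167568e-04 -2.74058284e-01  9.61712982e-01 -1.60789018e+02]
 [ 0.00000000e+00  0.00000000e+00  0.00000000e+00  1.00000000e+00]]
```

View pics/wrist1.png

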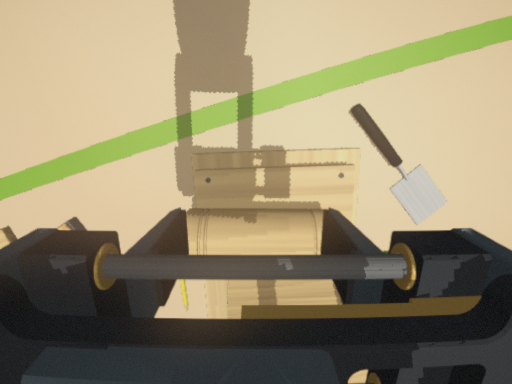

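The wrist picture shows the leg's near side centred at columns 187–323 and square to the jaws. I'll descend behind it and start rolling.

```bash
python3 -m crank '-1 0 -2 60 0 0 0; -1 0 0 60 0 0 0; -1 0 0 50 0 0 0; -1 0 0 20 0 0 0; -1 -8 0 0 0 0 0; -1 -8 0 0 0 0 0; -1 -5 0 0 0 0 0; -1 -5 0 0 0 0 0; -1 -5 0 0 0 0 0; -1 -5 0 0 0 0 0'
python3 - <<'E'
from h import *
from workcell import *
delta(-95,-29,95,167.2)
grab_frame('top');print([(tojig(d['point']).round(),d['p']) for d in models.search_frame('leg','top')[:2]])
E
```

```text
time_s: 4.32
ee_pos: [426.7, -122.9, 95.0]
ee_rot: [180.0, -0.0, 164.7]
force: [0.1, 0.4, 0.4]
gripper_width: 91.0
gripper_force: 0.1
now jig [-164.5  -31.    95. ] rot [ 1.7999e+02 -3.0000e-02  1.6470e+02] F jig [0.   0.36 0.44] t 4.33
turn z -2.5 shift [-69.5   2.   -0. ]
[(array([-97.,  14., 133.]), 0.71)]
```

```bash
python3 -m crank '-1 -5 0 0 0 0 -0.3; -1 -5 0 0 0 0 -0.3; -1 -5 0 0 0 0 -0.3; -1 -5 0 0 0 0 -0.3; -1 -5 0 0 0 0 -0.3; -1 -5 0 0 0 0 -0.3; -1 -5 0 0 0 0 -0.3; -1 -5 0 0 0 0 -0.4'
python3 - <<'E'
from h import *
from workcell import *
delta(-95,-29,95,167.2)
f=grab_frame('top');cv2.imwrite('pics/top2.png',cv2.resize(f[120:260,240:380],(420,420)))
f=grab_frame('scene');cv2.imwrite('pics/s2.png',cv2.resize(f[170:330,130:300],(510,480)))
a=cv2.imread('pics/top2.png');b=cv2.imread('pics/s2.png')[:420,:380]
cv2.imwrite('pics/m2.png',np.hstack([a,b]))
E
```

```text
time_s: 5.42
ee_pos: [465.8, -132.8, 94.9]
ee_rot: [180.0, 0.0, 167.2]
force: [-0.5, -0.3, 0.6]
gripper_width: 90.8
gripper_force: 0.1
now jig [-124.2  -31.9   94.9] rot [179.99   0.   167.24] F jig [-0.43 -0.41  0.61] t 5.42
turn z 0.04 shift [-29.2   2.9  -0.1]
```

View pics/m2.png

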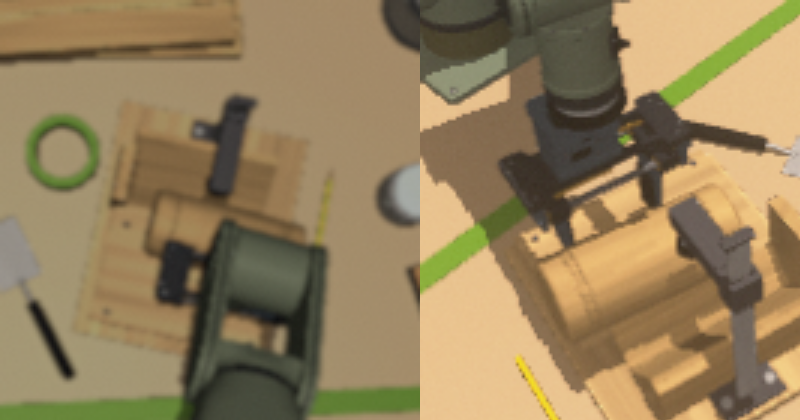

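The leg rolls ahead of the fingers and is now parallel to the vee (top crop: its edge runs from about (150,195) to (300,240)). Next I'll push it over the lip.

```bash
python3 -m crank '-1 -5 0 0 0 0 0; -1 -5 0 0 0 0 0; -1 -5 0 0 0 0 0; -1 -5 0 0 0 0 0; -1 -5 0 0 0 0 0; -1 -4 0 0 0 0 0; -1 -4 0 0 0 0 0; -1 0 0 0 0 0 0; -1 0 0 0 0 0 0'
python3 - <<'E'
from h import *
from workcell import *
delta(-140,-29,285,167.2)
f=grab_frame('scene');cv2.imwrite('pics/s3.png',cv2.resize(f[190:320,140:300],(640,520)))
E
```

```text
time_s: 6.65
ee_pos: [497.5, -140.0, 94.9]
ee_rot: [180.0, -0.0, 167.2]
force: [-0.0, -0.6, 1.0]
gripper_width: 91.5
gripper_force: 0.0
now jig [-91.7 -31.9  94.9] rot [ 1.7999e+02 -2.0000e-02  1.6722e+02] F jig [ 0.11 -0.59  1.04] t 6.65
turn z 0.02 shift [  48.3    2.9 -190.1]
```

View pics/s3.png

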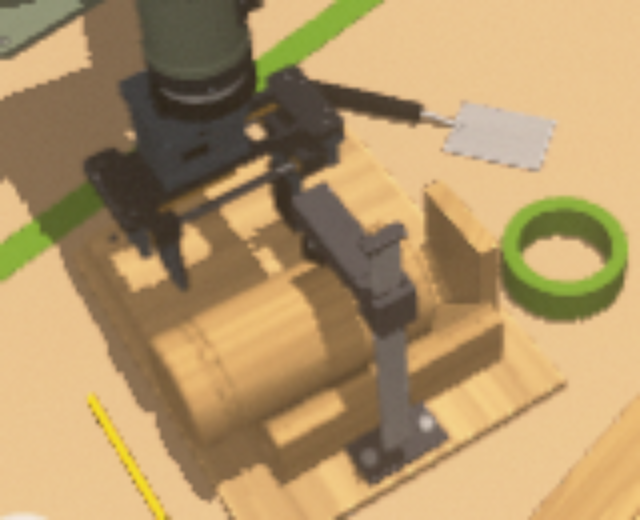

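The leg has settled in the vee on both flanks, clear of the fingers. I'll keep the same yaw and use the back of the open +y finger to push on the leg's near end.

```bash
python3 -m crank '-1 40 0 0 0 0 0; -1 0 0 -60 0 0 0; -1 0 -45 -5 0 0 0; -1 0 -46 0 0 0 0; -1 0 -46 0 0 0 0; -1 0 -46 0 0 0 0; -1 -44 0 0 0 0 0; -1 -44 0 0 0 0 0; -1 -44 0 0 0 0 0; -1 0 0 0 0 0 0' 40
python3 - <<'E'
from h import *
from workcell import *
delta(0,-215,75,167.2)
for c in ('top','scene'):
  f=grab_frame(c);cv2.imwrite(f'pics/{c}4.png',f)
  print([(tojig(d['point']).round(),d['p']) for d in models.search_frame('leg',c)[:2]])
a=cv2.resize(cv2.imread('pics/top4.png')[130:260,250:380],(400,400));b=cv2.resize(cv2.imread('pics/scene4.png')[190:320,140:270],(400,400))
cv2.imwrite('pics/m4.png',np.hstack([a,b]))
E
```

```text
time_s: 7.95
ee_pos: [549.1, -339.2, 159.1]
ee_rot: [180.0, 0.0, 167.3]
force: [-0.2, 0.4, 0.1]
gripper_width: 91.2
gripper_force: 0.0
now jig [   2.8 -214.7  159.1] rot [1.8000e+02 4.0000e-02 1.6728e+02] F jig [-0.24  0.35  0.05] t 7.95
turn z 0.08 shift [ 2.8 -0.3 84.1]
[(array([-10., -36., 119.]), 0.96), (array([ 34.,   4., 206.]), 0.44)]
[(array([ 21., -62., 108.]), 0.64), (array([48.,  4., 45.]), 0.5)]
```

View pics/m4.png

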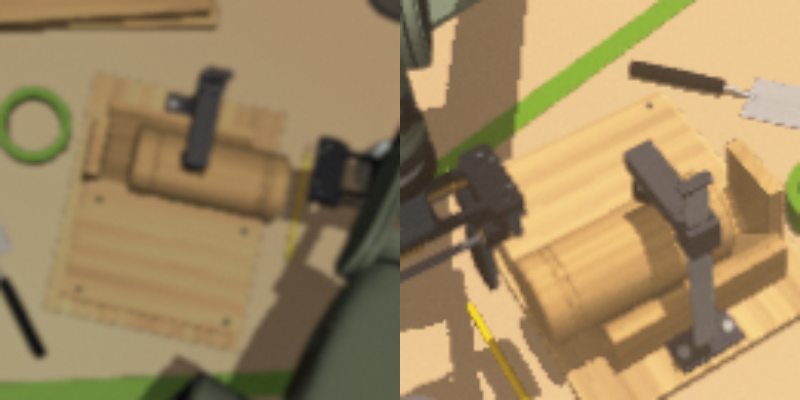

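The leg sits centred in the vee with its near end clear. I'll descend and approach the end.

```bash
python3 -m crank '-1 3 0 50 0 0 0; -1 0 0 34 0 0 0; -1 0 8 0 0 0 0; -1 0 8 0 0 0 0; -1 0 3 0 0 0 0; -1 0 3 0 0 0 0; -1 0 3 0 0 0 0; -1 0 3 0 0 0 0'
python3 -c "
from h import *
delta(0,-149,75,167.2)"
python3 -m crank '-1 0 3 0 0 0 0; -1 0 3 0 0 0 0; -1 0 3 0 0 0 0; -1 0 3 0 0 0 0'
python3 -c "
from h import *
delta(0,-149,75,167.2)"
```

```text
time_s: 9.15
ee_pos: [550.3, -312.5, 76.7]
ee_rot: [-179.8, 0.1, 167.3]
force: [-2.2, -5.7, 1.2]
gripper_width: 91.2
gripper_force: 3.0
now jig [  -2.  -188.4   76.7] rot [-1.7982e+02  9.0000e-02  1.6726e+02] F jig [-0.85 -6.06  1.2 ] t 9.15
turn z 0.06 shift [-2.  39.4  1.7]
time_s: 9.65
ee_pos: [553.0, -301.2, 76.7]
ee_rot: [-179.8, 0.1, 167.2]
force: [-2.1, -4.6, 2.1]
gripper_width: 91.0
gripper_force: 3.0
now jig [  -1.8 -176.8   76.7] rot [-1.7981e+02  1.2000e-01  1.6722e+02] F jig [-0.99 -4.95  2.07] t 9.65
turn z 0.02 shift [-1.8 27.8  1.7]
```

```bash
python3 -m crank '-1 0 3 0 0 0 0; -1 0 3 0 0 0 0; -1 0 3 0 0 0 0; -1 0 3 0 0 0 0; -1 0 2 0 0 0 0; -1 0 2 0 0 0 0; -1 0 2 0 0 0 0'
python3 - <<'E'
from h import *
from workcell import *
delta(0,-149,75,167.2)
f=grab_frame('top');cv2.imwrite('pics/t5.png',cv2.resize(f[140:220,260:370],(770,560),interpolation=cv2.INTER_CUBIC))
E
```

```text
time_s: 10.52
ee_pos: [557.1, -283.6, 76.7]
ee_rot: [-179.8, 0.1, 167.2]
force: [-1.7, -6.3, 1.7]
gripper_width: 91.4
gripper_force: 3.0
now jig [  -1.8 -158.8   76.7] rot [-1.7982e+02  1.2000e-01  1.6722e+02] F jig [-0.29 -6.52  1.74] t 10.53
turn z 0.02 shift [-1.8  9.8  1.7]
```

View pics/t5.png

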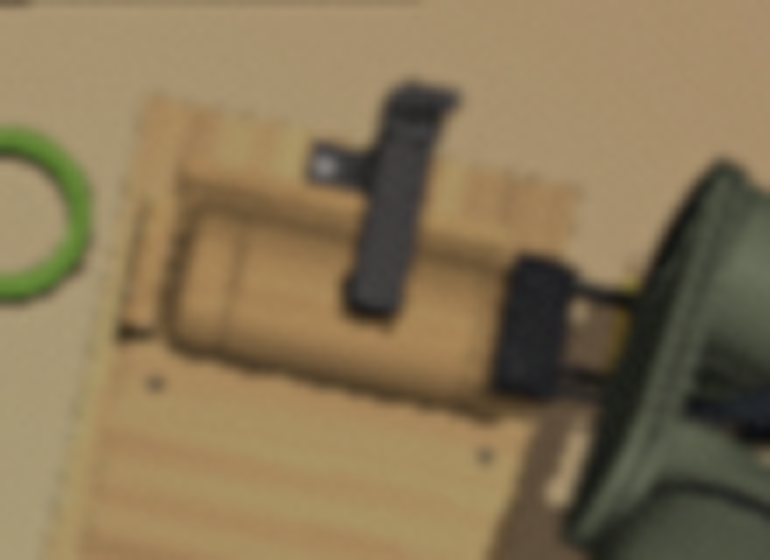

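The leg's far end, around column 175, is about 10 mm short of the stop face at about column 158. I'll creep forward.

```bash
python3 -m crank '-1 0 1 0 0 0 0; -1 0 1 0 0 0 0; -1 0 1 0 0 0 0; -1 0 1 0 0 0 0; -1 0 1 0 0 0 0; -1 0 1 0 0 0 0' | grep -E "pos|force:"
python3 -m crank '-1 0 0.7 0 0 0 0; -1 0 0.7 0 0 0 0'| grep -E "pos|force:"
python3 -c "
from h import *
delta(0,-149,75,167.2)"
```

```text
ee_pos: [558.4, -277.8, 76.7]
force: [-1.4, -6.2, 2.4]
gripper_force: 3.0
ee_pos: [558.7, -276.5, 76.7]
force: [-2.4, -5.6, 1.9]
gripper_force: 3.0
now jig [  -1.8 -151.4   76.7] rot [-1.7982e+02  1.2000e-01  1.6722e+02] F jig [-1.15 -5.99  1.9 ] t 11.57
turn z 0.02 shift [-1.8  2.4  1.7]
```

```bash
for i in 1; do python3 -m crank '-1 0 0.5 0 0 0 0; -1 0 0.5 0 0 0 0'| grep -E "pos|^force:"; done
python3 -m crank '-1 0 0.5 0 0 0 0; -1 0 0.5 0 0 0 0'| grep -E "pos|^force:"
python3 -c "
from h import *
delta(0,-149,75,167.2)"
```

```text
ee_pos: [559.0, -275.5, 76.7]
force: [-1.2, -5.9, 2.1]
ee_pos: [559.2, -274.5, 76.7]
force: [-1.2, -6.4, 0.9]
now jig [  -1.8 -149.4   76.7] rot [-1.7982e+02  1.2000e-01  1.6722e+02] F jig [ 0.22 -6.53  0.9 ] t 12.07
turn z 0.02 shift [-1.8  0.4  1.7]
```

```bash
python3 -m crank '-1 0 0.5 0 0 0 0; -1 0 0.5 0 0 0 0'| grep -E "pos|^force:"
python3 -c "
from workcell import env; print(env.state()['force'])"
```

```text
ee_pos: [559.4, -273.6, 76.7]
force: [-1.6, -6.2, 1.2]
[-1.58305114 -6.23795345  1.22065928]
```

```bash
python3 -m crank '-1 0 0.5 0 0 0 0; -1 0 0.5 0 0 0 0'| grep -E "pos|^force:"
```

```text
ee_pos: [559.6, -272.7, 76.7]
force: [-2.1, -7.3, 2.8]
```

```bash
python3 -m crank '-1 0 0.5 0 0 0 0; -1 0 0.3 0 0 0 0'| grep -E "pos|^force:"
```

```text
ee_pos: [559.6, -272.7, 76.8]
force: [-2.4, -8.3, 2.8]
```

```bash
python3 -m crank '-1 0 0.5 0 0 0 0; -1 0 0.3 0 0 0 0'| grep -E "pos|^force:"
```

```text
ee_pos: [559.7, -272.7, 76.9]
force: [-3.6, -11.0, 2.1]
```

The travel stopped and the force rose to about 11 N, so the leg is butted. I'll back off, rise, close the fingers and go above the clamp head.

```bash
python3 -m crank '-1 0 -10 0 0 0 0; -1 0 -15 0 0 0 0; 0 0 0 -60 0 0 0; 1 0 0 -60 0 0 0; 1 -1 0 -60 0 0 0; 1 -1 45 -10 0 0 0; 1 0 45 0 0 0 0; 1 0 45 0 0 0 0; 1 0 38 0 0 0 0; 1 0 0 0 0 0 0' 20
python3 - <<'E'
from h import *
from workcell import *
delta(-1,1,227,167.2)
f=grab_frame('top');a=cv2.resize(f[140:220,260:370],(440,320))
g=grab_frame('scene');b=cv2.resize(g[190:310,160:280],(320,320))
cv2.imwrite('pics/m6.png',np.hstack([a,b]))
for c in('top','scene'):
  for n in ('leg','clamp_head'): print(c,n,[(tojig(d['point']).round(),d['p']) for d in models.search_frame(n,c)[:2]])
E
```

```text
time_s: 14.32
ee_pos: [594.7, -123.1, 265.8]
ee_rot: [180.0, -0.0, 167.4]
force: [0.7, -0.9, 0.8]
gripper_width: 14.2
gripper_force: 0.0
now jig [ -0.7   6.1 265.8] rot [ 1.7995e+02 -3.0000e-02  1.6741e+02] F jig [ 0.87 -0.75  0.8 ] t 14.32
turn z 0.21 shift [ 0.3 -5.1 38.8]
top leg [(array([-26.,  39., 114.]), 0.92)]
top clamp_head []
scene leg [(array([ 27., -22., 107.]), 0.93)]
scene clamp_head [(array([ 47.,  -6., 207.]), 0.56), (array([ -51., -351.,   37.]), 0.28)]
```

View pics/m6.png

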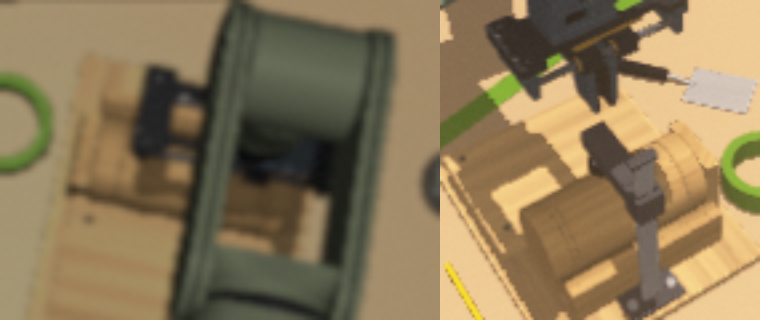

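The leg is butted against the stop and the gripper is over the clamp arm. I'll descend to feel the arm's top.

```bash
python3 -m crank '1 0 -5 15 0 0 0; 1 0 0 15 0 0 0; 1 0 0 5 0 0 0; 1 0 0 2 0 0 0; 1 0 0 2 0 0 0; 1 0 0 2 0 0 0; 1 0 0 2 0 0 0; 1 0 0 2 0 0 0; 1 0 0 2 0 0 0'
python3 -m crank '1 0 0 2 0 0 0; 1 0 0 2 0 0 0; 1 0 0 2 0 0 0; 1 0 0 2 0 0 0'|grep -E "pos|^force"
python3 -m crank '1 0 0 2 0 0 0; 1 0 0 2 0 0 0; 1 0 0 2 0 0 0; 1 0 0 2 0 0 0'|grep -E "pos|^force"
python3 -c "
from h import *
delta(-1,1,180,167.2)"
```

```text
time_s: 15.75
ee_pos: [593.3, -129.9, 218.9]
ee_rot: [180.0, 0.0, 167.2]
force: [-0.0, -0.1, -0.4]
gripper_width: 0.4
gripper_force: 0.0
ee_pos: [593.3, -130.0, 212.0]
force: [-1.0, 0.5, 6.2]
ee_pos: [593.3, -130.0, 204.1]
force: [-2.9, 0.1, 5.8]
now jig [ -0.5  -0.9 204.1] rot [1.7999e+02 6.0000e-02 1.6721e+02] F jig [-2.83 -0.5   5.83] t 16.75
turn z 0.01 shift [ 0.5  1.9 24.1]
```

```bash
python3 -m crank '1 0 0 2 0 0 0; 1 0 0 2 0 0 0; 1 0 0 2 0 0 0; 1 0 0 2 0 0 0; 1 0 0 2 0 0 0; 1 0 0 2 0 0 0; 1 0 0 2 0 0 0; 1 0 0 1 0 0 0'|grep -E "pos|^force"
python3 -m crank '1 0 0 1 0 0 0'|grep -E "pos|^force"
```

```text
ee_pos: [593.3, -130.0, 189.0]
force: [-1.7, 1.3, 5.4]
ee_pos: [593.3, -130.0, 188.1]
force: [-1.6, -0.5, 6.3]
```

```bash
python3 -m crank '1 0 0 0.7 0 0 0; 1 0 0 0.7 0 0 0'|grep -E "pos|^force"
```

```text
ee_pos: [593.3, -130.0, 186.7]
force: [-1.2, 1.0, 6.4]
```

```bash
python3 -m crank '1 0 0 0.7 0 0 0'|grep -E "pos|^force"
```

```text
ee_pos: [593.3, -130.0, 186.0]
force: [-1.4, 0.5, 5.5]
```

```bash
python3 -m crank '1 0 0 0.7 0 0 0; 1 0 0 0.7 0 0 0; 1 0 0 0.7 0 0 0'|grep -E "pos|^force"
```

```text
ee_pos: [593.3, -130.0, 183.9]
force: [-2.0, 0.4, 5.0]
```

```bash
python3 -m crank '1 0 0 0.7 0 0 0; 1 0 0 0.7 0 0 0; 1 0 0 0.7 0 0 0'|grep -E "pos|^force"
```

```text
ee_pos: [593.3, -130.0, 182.5]
force: [-2.8, 0.3, 9.7]
```

```bash
python3 -m crank '1 0 0 0.7 0 0 0; 1 0 0 0 0 0 0'|grep -E "pos|^force"
```

```text
ee_pos: [593.3, -130.0, 182.2]
force: [-3.9, 0.8, 11.1]
```

```bash
python3 -m crank '1 0 0 0.7 0 0 0; 1 0 0 0.7 0 0 0; 1 0 0 0 0 0 0'|grep -E "pos|^force"
```

```text
ee_pos: [593.3, -130.0, 181.6]
force: [-4.3, 1.1, 13.9]
```

```bash
python3 -m crank '1 0 0 0.7 0 0 0; 1 0 0 0.7 0 0 0; 1 0 0 0 0 0 0'|grep -E "pos|^force"; python3 -m crank '1 0 0 0 0 0 0'|grep -E "pos|^force"
```

```text
ee_pos: [593.3, -130.0, 181.0]
force: [-5.0, 0.7, 17.6]
ee_pos: [593.3, -130.0, 181.0]
force: [-5.8, 1.1, 17.8]
```

The push is 17.8 N, so the foot presses with about 12 N; 2 mm of rubber squeeze agrees with that. I'll let go straight up.

```bash
python3 -m crank '1 0 0 -5 0 0 0; 1 0 0 -30 0 0 0; 1 0 0 -50 0 0 0; 1 50 0 -30 0 0 0; 1 60 0 0 0 0 0; 1 60 0 0 0 0 0; 1 60 0 0 0 0 0; 1 0 0 0 0 0 0'
python3 - <<'E'
from h import *
from workcell import *
f=grab_frame('top');a=cv2.resize(f[140:220,260:370],(440,320))
g=grab_frame('scene');b=cv2.resize(g[190:310,160:280],(320,320))
cv2.imwrite('pics/m7.png',np.hstack([a,b]))
E
```

```text
time_s: 21.12
ee_pos: [365.4, -78.2, 292.2]
ee_rot: [180.0, -0.0, 167.2]
force: [1.0, -0.6, -0.3]
gripper_width: 0.4
gripper_force: 0.0
```

View pics/m7.png

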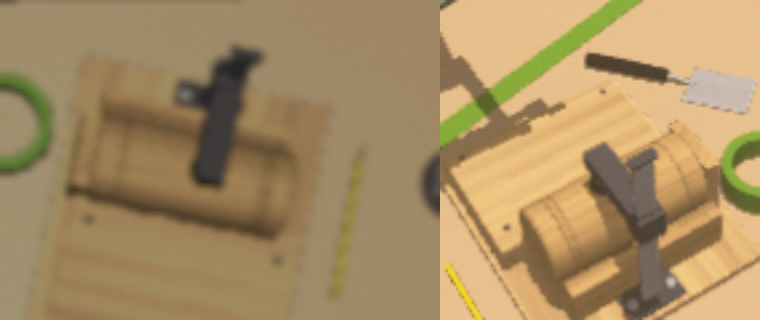

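The leg is seated and against the stop, the clamp foot is down on it, and the robot is clear.

```bash
python3 -c "
from workcell import env; print(env.job_done())"
```

```text
the job is handed in; nothing more can be done
None
```

The leg was rolled into the vee, slid lightly against the end stop (about 11 N at most), and clamped with about 12 N; the robot is clear and the job was handed in at about 21 s.

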